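# Seat a culture dish in the colony counter and press its lamp key

## Task

Nudge the culture dish that lies on the deck of the colony counter across the deck, over the edge of the round counting well, until it drops in and lies flat on the glass; then press the raised round lamp key on the front panel right down and let it come back up. Only push gently with the fingers: never pick the dish up, as its lid is loose under it and the plastic is thin, and leave the specimen pot on the deck and everything round the counter where it stands.

Things in the scene. Friction and masses are not known exactly. Their poses are not given: they have to be found in the camera images.
- counter: Colony counter, grey and white bench instrument, fixed, 260 mm deep (its x), 400 wide (y), 70 high. Origin: centre of its underside, on the desk; x points to its back, away from the robot (yaw up to 0.25 rad either way), z up. Level smooth deck at z = 70 mm with a sunk round well. Front panel strip (x -125 to -73 mm): display, three flat foil keys (not used), one raised round key.
- well (a point): Centre of the counting well's glass floor, at x = 20, y = 0, z = 65 mm of the counter. The well is a plain round recess, 96 mm across and 5 mm deep, its mouth flush with the deck, the edge chamfered 1 mm; white glass floor with a fine grid, thin bright trim round the mouth.
- dish: Loose culture dish lying flat, lid down: 90 mm across in its lower 9 mm, 87 above, 15 high; clear plastic, dark red-brown jelly inside; 40 to 85 g. Origin: centre of its underside, z up. Starts flat on the deck left or right of the well (75 to 125 mm along the counter's y), clear of it or partly overhanging. Seated, its top is 10 mm above the deck, with 3 mm play all round. Over 40 N from the fingers cracks it.
- key_top (a point): Centre of the top face of the lamp key: the only raised key, a grey round button 24 mm across, standing 9 mm out of a black round housing (40 mm across, 12 mm high) on the panel, at x = -99, y = -50, z = 91 mm of the counter when up; 5 mm lower when fully down, still clear of the housing.
- key (a joint): Travel of the lamp key in m: 0 up, 0.005 fully down. It is sprung: about 4 N takes it fully down and it comes back up when let go. Pressed means past 0.0035.
- pot: Bystander: specimen pot with white screw cap, 36 mm across, 55 mm high, standing loose on the deck on the other side of the well from the dish. Origin: centre of its underside.
- pot2: Bystander: specimen pot, 40 mm across, 60 mm high, on the desk by the right side of the counter. Origin: centre of its underside.
- stack: Bystander: stack of three more culture dishes, 90 mm across, 45 mm high, on the desk by the right side of the counter. Origin: centre of its underside.
- tally: Bystander: round steel hand tally, 46 mm across, 26 mm high, on the desk by the left side of the counter. Origin: centre of its underside.
- marker: Bystander: white marker pen with black cap, 140 mm long, 15 mm thick, lying on the desk by the left side of the counter. Origin: underside near the middle; x along the pen.
- spirit: Bystander: spirit bottle, 64 mm across, 160 mm high, on the desk towards the left. Origin: centre of its underside.
Not all that is in view belongs to the job. Of the things shaped like the dish, the clear one is meant.

How it is judged:
On the way, in this order (a step that is already met when the one before it is completed fails the run):
1. the dish has dropped into the well and lies flat on its floor (z of dish in the frame of well below 0.0018 m and angle between dish's own z axis and vertical below 0.03 rad and horizontal distance between dish and well below 0.006 m), for 0.2 s.
2. the lamp key is pressed right down (value of joint key above 0.0035 m), for 0.05 s.
At the end, for the whole second after the job is handed in: The dish lies at rest in the well: underside within 1.8 mm of the well floor, tilt under 0.03 rad, centre within 6 mm of the well's; the key is up again (under 1.2 mm); every bystander is within 20 mm of where it began (the pot on the deck within 15 mm) (all of step 1 and linear speed of dish below 0.01 m/s and value of joint key below 0.0012 m and distance of pot from where it was at the start of the episode below 0.015 m and distance of each of pot2, stack, tally, marker, spirit from where it was at the start of the episode below 0.02 m); the robot touches nothing.
It fails at once if the dish is lifted: its centre rises more than 5 mm above the deck, or it tips more than 0.25 rad (z of dish in the frame of well above 0.01 m or angle between dish's own z axis and vertical above 0.25 rad).
It fails at once if the fingers press or push the dish with more than 40 N (contact force between the fingers and dish above 40 N).
It fails at once if the lamp key is pressed while the dish is not down in the well (value of joint key above 0.0035 m and z of dish in the frame of well above 0.003 m).
It fails at once if a bystander is moved more than 20 mm (the pot on the deck 15 mm) (distance of pot from where it was at the start of the episode above 0.015 m or distance of any of pot2, stack, tally, marker, spirit from where it was at the start of the episode above 0.02 m).
It also fails if it takes over 48 s, if anything falls off the work surface, if the arm or the gripper's body presses on something with over 40 N, if the wrist force passes 120 N, or if a joint passes its speed limit or range.

## Robot

A 6-joint arm with a two-finger parallel gripper is mounted at the origin on the work surface. World frame = base frame: x ahead of the robot, y to its left, z up, the work surface at z = 0. Lengths are in m, angles in rad, forces in N, time in s.
With the tool pointing down it reaches from about 0.275 to 0.875 m from the base axis. Payload 12.5 kg.
Tool frame: the origin (TCP) lies at the very end of the fingers, on their centre line; the grasp point (between the pads) lies 19 mm behind it; z points along the fingers, y is the direction in which the jaws open and shut (so a half turn about z gives the same grasp; the last joint's range is limited). The gripper opens to 85 mm and grips with 20 to 120 N. Pads are 22 mm wide; open, the fingers measure 114 mm over their backs; the gripper's body (76 mm by 85 mm) begins 54 mm behind the grasp point. The pads swing forward as they close: fully open they stand 13 mm farther back than shut.
Start: joints at [-1.389, 0.351, 1.652, -0, 1.139, -0.085], TCP at [0.145, -0.531, 0.231] pointing down, gripper open.
Joint ranges: [-2.75, 2.75], [-0.79, 2.1], [0.01, 2.65], [-1.57, 4.71], [0.07, 3.14], [-2.87, 2.87]. Speed limits (rad/s): [2.22, 2.22, 2.79, 3.14, 3.14, 3.14].

## Interface

Orientations are given as a rotation vector (axis times angle).
In Python, from workcell import telemetry, viewer, env gives the robot as it stands.
- The arm moves only by the tool drive_tool, never from a script. Its argument "deltas" is a list of rows, each an object of numbers: "rx", "ry", "rz": the turn, a rotation vector about the tool's x, y, z in degrees; "tx", "ty", "tz": the shift along the tool's x, y, z in m; "gripper": the opening, from 0 (shut) to 1 (fully open). In form: [{"rx": .., "ry": .., "rz": .., "tx": .., "ty": .., "tz": .., "gripper": ..}, ...]. A call has 1 to 10 rows; each row is the pose to reach, as a shift and turn from the pose commanded when the call began, along the tool's axes at that moment; what a row does not reach only later rows make up. A row lasts 1/12 s, in which the tool goes at most 41.7 mm and 7.16 degrees, less where a joint would pass 70% of its speed; a pose out of reach is approached as far as the arm can. A call with a gripper value outside its range is refused whole. The fingers move at their own pace and stop on an object; "newtons" is the grip in N (left out, the last holds). Time passes only in rows, so rows that repeat a pose let the fingers close. It gives the time, the measured TCP pose, the force and the opening at its end, in the units of the state.
- telemetry.sense(): the state, without advancing time (a new reading comes with each control period).
- viewer.get_image(name): name is "scene" or "top"; returns the picture (420x560x3 uint8, blue, green, red); there is no depth.
- viewer.camera_info(name): a dict with "fx", "fy", "cx", "cy" (pixels), "dist" ([k1, k2, p1, p2, k3] as OpenCV has them; the pictures are not rectified), "R" (3x3) and "t" (3): a world point X has camera coordinates R X + t. Camera axes: x right, y down, z forward; pixel columns grow to the right and rows downward; lengths in m; the calibration is good to about 2 mm. A picture is of the moment at which its call begins. camera_info takes no time and is no camera call.
- env.job_done(): hands the job in, once; it reports no verdict.
The state is a dict: "time_s": time; "q": joint angles; "qd": joint speeds; "joint_torque": joint torques, N m; "position": TCP position; "orientation": TCP orientation; "wrist_force": force on the tool from outside, world axes, zero at the start; "torque": the same for the moment, N m; "grip_width": finger opening in m.
Only numpy, scipy, OpenCV 4.12 (cv2) and the standard library are available. Lean on these libraries where they do the work, as an engineer would, in place of code of your own. Each camera call takes 0.05 s, during which the arm holds its last target. There are 200 camera calls.

## Working session

There is one attempt and no reset: what is moved stays moved. The work goes in short steps, Python scripts to look and compute and a tool call to move; the robot and the scene stay as the last step left them, time stands still between calls to the robot, and variables do not carry over. Pictures are saved under pics/ and viewed, about 8 in all and at most 12, crops included, and the job is handed in when it is done.

Besides the shell and the picture viewer there is one more tool, called after "Emit:" as name([rows], argument=value, ...), one row to a line, values as JSON. drive_tool: Moves the arm, as the interface text tells. Its arguments: {"type":"object","properties":{"deltas":{"type":"array"},"newtons":{"type":"number"}},"required":["deltas"]}

```bash
mkdir -p pics; cat > h.py <<'E'
import numpy as np, cv2
from workcell import telemetry, viewer, env
def cam(n):
    c=viewer.camera_info(n); K=np.array([[c['fx'],0,c['cx']],[0,c['fy'],c['cy']],[0,0,1.]])
    return K,np.array(c['dist'],float),np.array(c['R'],float),np.array(c['t'],float)
def ray(n,uv,z):
    K,d,R,t=cam(n); p=cv2.undistortPoints(np.array(uv,float).reshape(-1,1,2),K,d).reshape(-1,2)
    D=np.c_[p,np.ones(len(p))]@R; C=-R.T@t
    return C+D*((z-C[2])/D[:,2])[:,None]
def proj(n,X):
    K,d,R,t=cam(n); return cv2.projectPoints(np.array(X,float).reshape(-1,1,3),cv2.Rodrigues(R)[0],t,K,d)[0].reshape(-1,2)
E
python3 - <<'E'
from h import *
for n in ('scene','top'):
    im=viewer.get_image(n); cv2.imwrite(f'pics/{n}0.png',im)
    K,d,R,t=cam(n); print(n,K[0,0],-R.T@t,R[2])
s=telemetry.sense();print(s)
E
```

```text
scene 389.6088713199555 [1.30190601 0.49066657 0.73059362] [-0.69299165 -0.37167769 -0.61775259]
top 458.42395782636413 [0.32448626 0.09129063 1.44527944] [ 0.18762284  0.00340976 -0.98223523]
{'time_s': 0.1, 'q': array([-1.38859582e+00,  3.51194679e-01,  1.65235009e+00,  1.10582132e-05,
        1.13912657e+00, -8.46429269e-02]), 'qd': array([-0.00179937, -0.0003164 , -0.00111296,  0.00065379,  0.00033918,
        0.00189999]), 'joint_torque': array([ 2.81305074e-04, -5.06831610e+01, -2.91876072e+01, -1.54167797e-04,
        2.62020039e-03,  2.10812232e-05]), 'position': array([ 0.14497817, -0.53023658,  0.23080931]), 'orientation': array([-3.11260445e+00, -4.17763604e-01,  6.68414042e-05]), 'wrist_force': array([ 0.12125193, -0.28995882,  0.81414285]), 'torque': array([-0.0326671 , -0.01977698, -0.00107059]), 'grip_width': 0.08541413566942874}
```

View pics/top0.png

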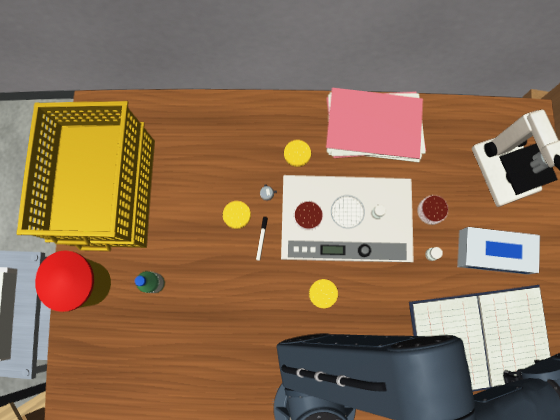

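View pics/scene0.png

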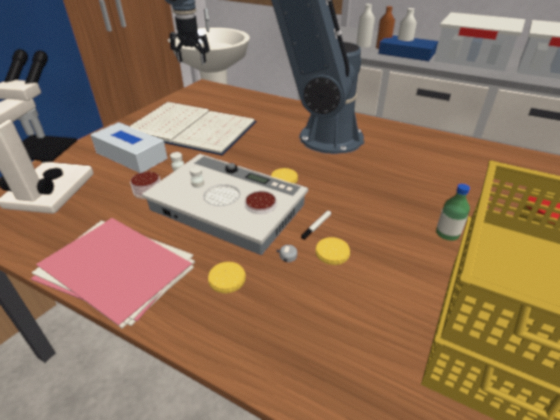

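The top view shows the counter at about (281-413, 176-261), the dish at (308,215), the well at (347,211), the pot at (378,212) and the lamp key at (365,250). I'll enlarge that area next.

```bash
python3 - <<'E'
from h import *
im=cv2.imread('pics/top0.png')
c=im[168:268,270:425]; cv2.imwrite('pics/crop0.png',cv2.resize(c,None,fx=5,fy=5,interpolation=cv2.INTER_CUBIC))
hsv=cv2.cvtColor(im,cv2.COLOR_BGR2HSV)
b,g,r=[im[...,i].astype(int) for i in range(3)]
m=((r-g>35)&(r<170)&(b<70)).astype(np.uint8); m[:, :288]=0;m[:,330:]=0;m[:195]=0;m[:238]*=1;m[235:]=0
u=np.argwhere(m)[:,::-1]; print('dish',u.mean(0),len(u),u.min(0),u.max(0),ray('top',[u.mean(0)],.08))
print(ray('top',[[284,176],[411,179],[413,261],[281,260]],.07))
print('well',ray('top',[[347.5,211.5]],.069),'key',ray('top',[[365,250]],.09))
E
```

```text
dish [308.03623188 214.61775362] 552 [295 202] [321 227] [[0.58116914 0.02759487 0.08      ]]
[[ 0.703881    0.10246694  0.07      ]
 [ 0.70142626 -0.29522623  0.07      ]
 [ 0.4449895  -0.29234706  0.07      ]
 [ 0.44330218  0.1072779   0.07      ]]
well [[ 0.59481245 -0.09395194  0.069     ]] key [[ 0.47468877 -0.14250183  0.09      ]]
```

View pics/crop0.png

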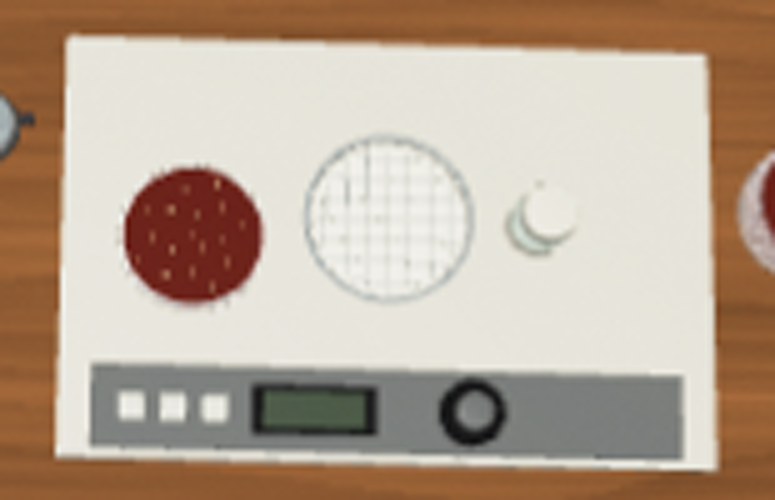

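The crop puts the well centre at about (347.8,211.6), the key at (364.6,250.2) and the pot base near (375,216). Next I fit the counter's pose and plan the approach.

```bash
cat >> h.py <<'E'
from scipy.spatial.transform import Rotation as Ro
def go(p,yaw):
    "delta to world p with tool down, tool x at world yaw (deg)"
    s=telemetry.sense(); R=Ro.from_rotvec(s['orientation'])
    y=np.radians(yaw); T=Ro.from_matrix(np.c_[[np.cos(y),np.sin(y),0],[np.sin(y),-np.cos(y),0],[0,0,-1]])
    print('t',R.inv().apply(np.array(p)-s['position']).round(4),'r',np.degrees((R.inv()*T).as_rotvec()).round(2),'at',s['position'].round(4),'F',s['wrist_force'].round(1),'w',round(s['grip_width'],4),'t',round(s['time_s'],2))
E
python3 - <<'E'
from h import *
from scipy.optimize import least_squares
L=np.array([[-.130,.2,.07],[-.130,-.2,.07],[.130,.2,.07],[.130,-.2,.07],[.02,0,.07],[-.099,-.05,.091]])
uv=np.array([[57,458],[716,470],[67,36],[708,55],[389,218],[473,411]])
uv=(uv+.5)/5-.5+[270,168]
def f(p):
    c,s=np.cos(p[2]),np.sin(p[2]); return L@np.array([[c,s,0],[-s,c,0],[0,0,1]])+[p[0],p[1],0]
r=least_squares(lambda p:(proj('top',f(p))-uv).ravel(),[.57,-.09,0],loss='soft_l1')
p=r.x;print(p,(proj('top',f(p))-uv).round(1).tolist())
w=f(p)[4];k=f(p)[5]
m=np.array([[308.04,214.62]]); d=ray('top',m,.079)[0]
v=w[:2]-d[:2];n=np.linalg.norm(v);u=v/n;yaw=np.degrees(np.arctan2(-u[1],-u[0]))
print('well',w,'key',k,'dish',d,'dist',n,'u',u,'yaw',yaw)
print('scene chk well,key,dish',proj('scene',[w,k,d]).round(1).tolist())
pos=d[:2]-u*.066
go([pos[0],pos[1],.15],yaw)
E
```

```text
[ 0.57491287 -0.09317709 -0.01077146] [[-0.3, -0.5], [0.0, 0.1], [0.1, 0.2], [-0.4, -0.0], [-0.0, 0.2], [0.7, -0.1]]
well [ 0.59491171 -0.09339251  0.07      ] key [ 0.47538005 -0.14210783  0.091     ] dish [0.58135039 0.02753673 0.079     ] dist 0.12168727207988517 u [ 0.11144407 -0.99377071] yaw 96.39856632160573
scene chk well,key,dish [[221.1, 194.9], [230.3, 164.9], [259.7, 202.2]]
t [ 0.5782 -0.4881  0.0814] r [-5.000e-02 -5.000e-02 -8.111e+01] at [ 0.145  -0.5302  0.2308] F [ 0.1 -0.3  0.8] w 0.0854 t 0.1
```

Emit:
drive_tool([
  {"tx": 0.578,"ty": -0.488,"tz": 0,"rz": -81.1,"gripper": 0.6},
  {"tx": 0.578,"ty": -0.488,"tz": 0,"rz": -81.1,"gripper": 0.6},
  {"tx": 0.578,"ty": -0.488,"tz": 0,"rz": -81.1,"gripper": 0.6},
  {"tx": 0.578,"ty": -0.488,"tz": 0,"rz": -81.1,"gripper": 0.6},
  {"tx": 0.578,"ty": -0.488,"tz": 0,"rz": -81.1,"gripper": 0.6},
  {"tx": 0.578,"ty": -0.488,"tz": 0,"rz": -81.1,"gripper": 0.6},
  {"tx": 0.578,"ty": -0.488,"tz": 0,"rz": -81.1,"gripper": 0.6},
  {"tx": 0.578,"ty": -0.488,"tz": 0,"rz": -81.1,"gripper": 0.6},
  {"tx": 0.578,"ty": -0.488,"tz": 0,"rz": -81.1,"gripper": 0.6},
  {"tx": 0.578,"ty": -0.488,"tz": 0,"rz": -81.1,"gripper": 0.6},
])

```text
invalid input
```

```bash
python3 -c "
from h import *
go([.574,.0931,.2],96.4)"
```

```text
t [ 0.5782 -0.4881  0.0314] r [-5.000e-02 -5.000e-02 -8.111e+01] at [ 0.145  -0.5302  0.2308] F [ 0.1 -0.3  0.8] w 0.0854 t 0.1
```

Emit:
drive_tool([
  {"rx": 0,"ry": 0,"rz": -81.1,"tx": 0.578,"ty": -0.488,"tz": 0,"gripper": 0.6},
  {"rx": 0,"ry": 0,"rz": -81.1,"tx": 0.578,"ty": -0.488,"tz": 0,"gripper": 0.6},
  {"rx": 0,"ry": 0,"rz": -81.1,"tx": 0.578,"ty": -0.488,"tz": 0,"gripper": 0.6},
  {"rx": 0,"ry": 0,"rz": -81.1,"tx": 0.578,"ty": -0.488,"tz": 0,"gripper": 0.6},
  {"rx": 0,"ry": 0,"rz": -81.1,"tx": 0.578,"ty": -0.488,"tz": 0,"gripper": 0.6},
  {"rx": 0,"ry": 0,"rz": -81.1,"tx": 0.578,"ty": -0.488,"tz": 0,"gripper": 0.6},
  {"rx": 0,"ry": 0,"rz": -81.1,"tx": 0.578,"ty": -0.488,"tz": 0,"gripper": 0.6},
  {"rx": 0,"ry": 0,"rz": -81.1,"tx": 0.578,"ty": -0.488,"tz": 0,"gripper": 0.6},
  {"rx": 0,"ry": 0,"rz": -81.1,"tx": 0.578,"ty": -0.488,"tz": 0,"gripper": 0.6},
  {"rx": 0,"ry": 0,"rz": -81.1,"tx": 0.578,"ty": -0.488,"tz": 0,"gripper": 0.6},
])

```text
time_s: 0.93
position: [0.3819, -0.1853, 0.2313]
orientation: [2.274, 2.167, 0.0]
wrist_force: [0.1, -0.3, -0.4]
grip_width: 0.0514
```

```bash
python3 -c "
from h import *
go([.574,.0931,.2],96.4)"
```

```text
t [0.2874 0.1785 0.0314] r [ 0.01  0.   -9.15] at [ 0.3819 -0.1853  0.2313] F [ 0.1 -0.3 -0.4] w 0.0514 t 0.93
```

Emit:
drive_tool([
  {"rx": 0,"ry": 0,"rz": -9.1,"tx": 0.287,"ty": 0.178,"tz": 0.03,"gripper": 0.6},
  {"rx": 0,"ry": 0,"rz": -9.1,"tx": 0.287,"ty": 0.178,"tz": 0.03,"gripper": 0.6},
  {"rx": 0,"ry": 0,"rz": -9.1,"tx": 0.287,"ty": 0.178,"tz": 0.03,"gripper": 0.6},
  {"rx": 0,"ry": 0,"rz": -9.1,"tx": 0.287,"ty": 0.178,"tz": 0.03,"gripper": 0.6},
  {"rx": 0,"ry": 0,"rz": -9.1,"tx": 0.287,"ty": 0.178,"tz": 0.03,"gripper": 0.6},
  {"rx": 0,"ry": 0,"rz": -9.1,"tx": 0.287,"ty": 0.178,"tz": 0.03,"gripper": 0.6},
  {"rx": 0,"ry": 0,"rz": -9.1,"tx": 0.287,"ty": 0.178,"tz": 0.03,"gripper": 0.6},
  {"rx": 0,"ry": 0,"rz": -9.1,"tx": 0.287,"ty": 0.178,"tz": 0.03,"gripper": 0.6},
  {"rx": 0,"ry": 0,"rz": -9.1,"tx": 0.287,"ty": 0.178,"tz": 0.03,"gripper": 0.6},
  {"rx": 0,"ry": 0,"rz": -9.1,"tx": 0.287,"ty": 0.178,"tz": 0.03,"gripper": 0.6},
])

```text
time_s: 1.77
position: [0.5748, 0.0915, 0.2002]
orientation: [-2.098, -2.337, 0.001]
wrist_force: [-0.5, -1.2, 0.7]
grip_width: 0.0514
```

```bash
python3 -c "
from h import *
viewer.get_image('top');viewer.get_image('top')
go([.574,.0931,.09],96.4)"
```

```text
t [0.0038 0.0006 0.1109] r [-0.07  0.01 -0.38] at [0.5739 0.0892 0.2009] F [ 0.1 -1.1  0. ] w 0.0513 t 1.87
```

Emit:
drive_tool([
  {"rx": 0,"ry": 0,"rz": -0.4,"tx": 0.004,"ty": 0.0,"tz": 0.04,"gripper": 0.6},
  {"rx": 0,"ry": 0,"rz": -0.4,"tx": 0.004,"ty": 0.0,"tz": 0.08,"gripper": 0.6},
  {"rx": 0,"ry": 0,"rz": -0.4,"tx": 0.004,"ty": 0.0,"tz": 0.11,"gripper": 0.6},
  {"rx": 0,"ry": 0,"rz": -0.4,"tx": 0.004,"ty": 0.0,"tz": 0.12,"gripper": 0.6},
  {"rx": 0,"ry": 0,"rz": -0.4,"tx": 0.004,"ty": 0.0,"tz": 0.124,"gripper": 0.6},
  {"rx": 0,"ry": 0,"rz": -0.4,"tx": 0.004,"ty": 0.0,"tz": 0.126,"gripper": 0.6},
  {"rx": 0,"ry": 0,"rz": -0.4,"tx": 0.004,"ty": 0.0,"tz": 0.127,"gripper": 0.6},
  {"rx": 0,"ry": 0,"rz": -0.4,"tx": 0.004,"ty": 0.0,"tz": 0.127,"gripper": 0.6},
])

```text
time_s: 2.53
position: [0.575, 0.0935, 0.076]
orientation: [2.093, 2.34, 0.003]
wrist_force: [0.8, -0.5, -0.8]
grip_width: 0.0513
```

```bash
python3 - <<'E'
from h import *
a=viewer.get_image('scene');b=viewer.get_image('top')
go([.574,.0931,.073],96.4)
A=cv2.resize(a[150:250,170:310],(560,400),interpolation=3);B=cv2.resize(b[165:265,270:425],(620,400),interpolation=3)
cv2.imwrite('pics/p1.png',cv2.resize(np.hstack([A,B]),(800,272)))
E
```

```text
t [-0.0005 -0.0008  0.0027] r [0.13 0.   0.  ] at [0.5748 0.0936 0.0757] F [-0.3  0.1 -0.2] w 0.0514 t 2.63
```

View pics/p1.png

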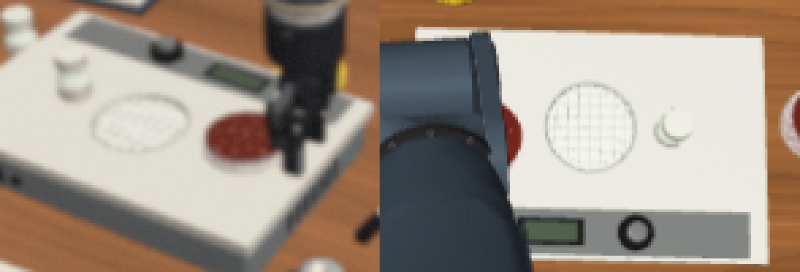

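Scene half: the fingers stand beside the dish on its outer side, with the well clear ahead. Top half: the arm hides most of the dish. I'll lower gently, watching the force.

Emit:
drive_tool([
  {"rx": 0,"ry": 0,"rz": 0,"tx": 0,"ty": 0,"tz": 0.001,"gripper": 0.6},
  {"rx": 0,"ry": 0,"rz": 0,"tx": 0,"ty": 0,"tz": 0.002,"gripper": 0.6},
  {"rx": 0,"ry": 0,"rz": 0,"tx": 0,"ty": 0,"tz": 0.003,"gripper": 0.6},
  {"rx": 0,"ry": 0,"rz": 0,"tx": 0,"ty": 0,"tz": 0.003,"gripper": 0.6},
])

```text
time_s: 2.97
position: [0.574, 0.0937, 0.0712]
orientation: [-2.094, -2.342, 0.0]
wrist_force: [-0.5, -0.9, 0.1]
grip_width: 0.0508
```

Emit:
drive_tool([
  {"rx": 0,"ry": 0,"rz": 0,"tx": 0,"ty": 0,"tz": 0.001,"gripper": 0.6},
  {"rx": 0,"ry": 0,"rz": 0,"tx": 0,"ty": 0,"tz": 0.001,"gripper": 0.6},
  {"rx": 0,"ry": 0,"rz": 0,"tx": 0,"ty": 0,"tz": 0.001,"gripper": 0.6},
])

```text
time_s: 3.22
position: [0.574, 0.0937, 0.0702]
orientation: [-2.094, -2.342, 0.0]
wrist_force: [-0.3, -0.3, -0.3]
grip_width: 0.0516
```

Emit:
drive_tool([
  {"rx": 0,"ry": 0,"rz": 0,"tx": 0,"ty": 0,"tz": 0.001,"gripper": 0.6},
  {"rx": 0,"ry": 0,"rz": 0,"tx": 0,"ty": 0,"tz": 0.001,"gripper": 0.6},
  {"rx": 0,"ry": 0,"rz": 0,"tx": 0,"ty": 0,"tz": 0.001,"gripper": 0.6},
])

```text
time_s: 3.47
position: [0.574, 0.0937, 0.0692]
orientation: [-2.094, -2.342, 0.0]
wrist_force: [-0.0, 0.8, 0.3]
grip_width: 0.0512
```

Emit:
drive_tool([
  {"rx": 0,"ry": 0,"rz": 0,"tx": -0.004,"ty": 0,"tz": 0.001,"gripper": 0.6},
  {"rx": 0,"ry": 0,"rz": 0,"tx": -0.008,"ty": 0,"tz": 0.001,"gripper": 0.6},
  {"rx": 0,"ry": 0,"rz": 0,"tx": -0.012,"ty": 0,"tz": 0.001,"gripper": 0.6},
  {"rx": 0,"ry": 0,"rz": 0,"tx": -0.015,"ty": 0,"tz": 0.001,"gripper": 0.6},
  {"rx": 0,"ry": 0,"rz": 0,"tx": -0.018,"ty": 0,"tz": 0.001,"gripper": 0.6},
  {"rx": 0,"ry": 0,"rz": 0,"tx": -0.021,"ty": 0,"tz": 0.001,"gripper": 0.6},
  {"rx": 0,"ry": 0,"rz": 0,"tx": -0.024,"ty": 0,"tz": 0.001,"gripper": 0.6},
  {"rx": 0,"ry": 0,"rz": 0,"tx": -0.027,"ty": 0,"tz": 0.001,"gripper": 0.6},
  {"rx": 0,"ry": 0,"rz": 0,"tx": -0.03,"ty": 0,"tz": 0.001,"gripper": 0.6},
])

```text
time_s: 4.22
position: [0.5775, 0.0636, 0.0683]
orientation: [2.094, 2.342, 0.0]
wrist_force: [1.1, 0.3, 0.0]
grip_width: 0.0512
```

```bash
python3 - <<'E'
from h import *
a=viewer.get_image('scene');b=viewer.get_image('top')
go([.5896,-.0457,.0682],96.4)
A=cv2.resize(a[150:250,170:310],(560,400),interpolation=3);B=cv2.resize(b[165:265,270:425],(620,400),interpolation=3)
cv2.imwrite('pics/p2.png',cv2.resize(np.hstack([A,B]),(800,272)))
E
```

```text
t [-1.098e-01 -1.000e-04  1.000e-04] r [ 0.01  0.   -0.02] at [0.5775 0.0634 0.0683] F [0.  0.1 0. ] w 0.0513 t 4.32
```

View pics/p2.png

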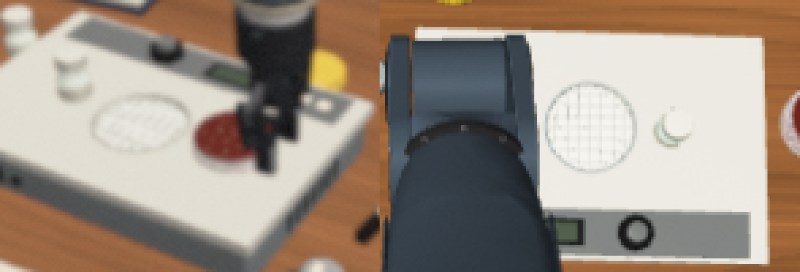

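The dish has moved about 12 mm toward the well and sits squarely between the two fingertips, so I continue.

Emit:
drive_tool([
  {"rx": 0,"ry": 0,"rz": 0,"tx": -0.004,"ty": 0,"tz": 0,"gripper": 0.6},
  {"rx": 0,"ry": 0,"rz": 0,"tx": -0.008,"ty": 0,"tz": 0,"gripper": 0.6},
  {"rx": 0,"ry": 0,"rz": 0,"tx": -0.012,"ty": 0,"tz": 0,"gripper": 0.6},
  {"rx": 0,"ry": 0,"rz": 0,"tx": -0.016,"ty": 0,"tz": 0,"gripper": 0.6},
  {"rx": 0,"ry": 0,"rz": 0,"tx": -0.02,"ty": 0,"tz": 0,"gripper": 0.6},
  {"rx": 0,"ry": 0,"rz": 0,"tx": -0.024,"ty": 0,"tz": 0,"gripper": 0.6},
  {"rx": 0,"ry": 0,"rz": 0,"tx": -0.028,"ty": 0,"tz": 0,"gripper": 0.6},
  {"rx": 0,"ry": 0,"rz": 0,"tx": -0.032,"ty": 0,"tz": 0,"gripper": 0.6},
  {"rx": 0,"ry": 0,"rz": 0,"tx": -0.036,"ty": 0,"tz": 0,"gripper": 0.6},
  {"rx": 0,"ry": 0,"rz": 0,"tx": -0.04,"ty": 0,"tz": 0,"gripper": 0.6},
])

```text
time_s: 5.15
position: [0.5819, 0.0237, 0.0683]
orientation: [2.094, 2.342, 0.0]
wrist_force: [-0.0, -0.1, -0.1]
grip_width: 0.0512
```

Emit:
drive_tool([
  {"rx": 0,"ry": 0,"rz": 0,"tx": -0.004,"ty": 0,"tz": 0,"gripper": 0.6},
  {"rx": 0,"ry": 0,"rz": 0,"tx": -0.008,"ty": 0,"tz": 0,"gripper": 0.6},
  {"rx": 0,"ry": 0,"rz": 0,"tx": -0.012,"ty": 0,"tz": 0,"gripper": 0.6},
  {"rx": 0,"ry": 0,"rz": 0,"tx": -0.016,"ty": 0,"tz": 0,"gripper": 0.6},
  {"rx": 0,"ry": 0,"rz": 0,"tx": -0.02,"ty": 0,"tz": 0,"gripper": 0.6},
  {"rx": 0,"ry": 0,"rz": 0,"tx": -0.024,"ty": 0,"tz": 0,"gripper": 0.6},
  {"rx": 0,"ry": 0,"rz": 0,"tx": -0.028,"ty": 0,"tz": 0,"gripper": 0.6},
  {"rx": 0,"ry": 0,"rz": 0,"tx": -0.032,"ty": 0,"tz": 0,"gripper": 0.6},
  {"rx": 0,"ry": 0,"rz": 0,"tx": -0.036,"ty": 0,"tz": 0,"gripper": 0.6},
  {"rx": 0,"ry": 0,"rz": 0,"tx": -0.04,"ty": 0,"tz": 0,"gripper": 0.6},
])

```text
time_s: 5.98
position: [0.5864, -0.0161, 0.0683]
orientation: [-2.094, -2.342, 0.0]
wrist_force: [0.4, -0.3, 0.6]
grip_width: 0.0514
```

Emit:
drive_tool([
  {"rx": 0,"ry": 0,"rz": 0,"tx": -0.002,"ty": 0,"tz": 0,"gripper": 0.6},
  {"rx": 0,"ry": 0,"rz": 0,"tx": -0.004,"ty": 0,"tz": 0,"gripper": 0.6},
  {"rx": 0,"ry": 0,"rz": 0,"tx": -0.006,"ty": 0,"tz": 0,"gripper": 0.6},
  {"rx": 0,"ry": 0,"rz": 0,"tx": -0.008,"ty": 0,"tz": 0,"gripper": 0.6},
  {"rx": 0,"ry": 0,"rz": 0,"tx": -0.01,"ty": 0,"tz": 0,"gripper": 0.6},
  {"rx": 0,"ry": 0,"rz": 0,"tx": -0.012,"ty": 0,"tz": 0,"gripper": 0.6},
  {"rx": 0,"ry": 0,"rz": 0,"tx": -0.014,"ty": 0,"tz": 0,"gripper": 0.6},
  {"rx": 0,"ry": 0,"rz": 0,"tx": -0.016,"ty": 0,"tz": 0,"gripper": 0.6},
  {"rx": 0,"ry": 0,"rz": 0,"tx": -0.018,"ty": 0,"tz": 0,"gripper": 0.6},
])

```text
time_s: 6.73
position: [0.5884, -0.0337, 0.0683]
orientation: [2.094, 2.342, 0.0]
wrist_force: [-0.0, 0.3, 0.6]
grip_width: 0.0514
```

```bash
python3 - <<'E'
from h import *
a=viewer.get_image('scene');b=viewer.get_image('top')
go([.5896,-.0457,.0682],96.4)
A=cv2.resize(a[150:250,170:310],(560,400),interpolation=3);B=cv2.resize(b[165:265,270:425],(620,400),interpolation=3)
cv2.imwrite('pics/p3.png',cv2.resize(np.hstack([A,B]),(800,272)))
E
```

```text
t [-0.0119 -0.0001  0.0001] r [ 0.    0.   -0.01] at [ 0.5884 -0.0339  0.0683] F [-0.3 -0.3  0.6] w 0.0513 t 6.83
```

View pics/p3.png

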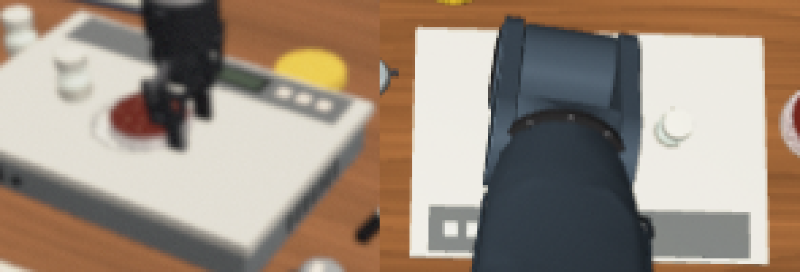

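The dish overhangs the well with about 12 mm left to go. I finish slowly.

Emit:
drive_tool([
  {"rx": 0,"ry": 0,"rz": 0,"tx": -0.001,"ty": 0,"tz": 0,"gripper": 0.6},
  {"rx": 0,"ry": 0,"rz": 0,"tx": -0.002,"ty": 0,"tz": 0,"gripper": 0.6},
  {"rx": 0,"ry": 0,"rz": 0,"tx": -0.003,"ty": 0,"tz": 0,"gripper": 0.6},
  {"rx": 0,"ry": 0,"rz": 0,"tx": -0.004,"ty": 0,"tz": 0,"gripper": 0.6},
  {"rx": 0,"ry": 0,"rz": 0,"tx": -0.005,"ty": 0,"tz": 0,"gripper": 0.6},
  {"rx": 0,"ry": 0,"rz": 0,"tx": -0.006,"ty": 0,"tz": 0,"gripper": 0.6},
  {"rx": 0,"ry": 0,"rz": 0,"tx": -0.007,"ty": 0,"tz": 0,"gripper": 0.6},
  {"rx": 0,"ry": 0,"rz": 0,"tx": -0.008,"ty": 0,"tz": 0,"gripper": 0.6},
  {"rx": 0,"ry": 0,"rz": 0,"tx": -0.009,"ty": 0,"tz": 0,"gripper": 0.6},
])

```text
time_s: 7.58
position: [0.5894, -0.0426, 0.0683]
orientation: [-2.094, -2.342, 0.0]
wrist_force: [0.1, 0.6, 0.6]
grip_width: 0.0511
```

Emit:
drive_tool([
  {"rx": 0,"ry": 0,"rz": 0,"tx": -0.001,"ty": 0,"tz": 0,"gripper": 0.6},
  {"rx": 0,"ry": 0,"rz": 0,"tx": -0.002,"ty": 0,"tz": 0,"gripper": 0.6},
  {"rx": 0,"ry": 0,"rz": 0,"tx": -0.002,"ty": 0,"tz": 0,"gripper": 0.6},
])

```text
time_s: 7.83
position: [0.5896, -0.0446, 0.0683]
orientation: [2.094, 2.342, 0.0]
wrist_force: [-0.5, 0.6, -0.2]
grip_width: 0.0512
```

```bash
python3 - <<'E'
from h import *
a=viewer.get_image('scene')
go([.5896,-.0457,.0682],96.4)
cv2.imwrite('pics/p4.png',cv2.resize(a[165:225,180:270],(720,480),interpolation=3))
E
```

```text
t [-0.0011 -0.0002  0.0001] r [ 0.  0. -0.] at [ 0.5896 -0.0446  0.0683] F [ 0.4 -0.1  0.6] w 0.0509 t 7.88
```

View pics/p4.png

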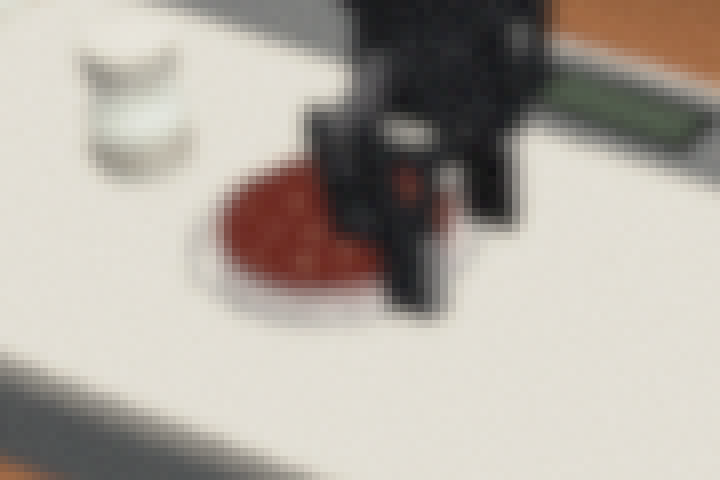

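It looks almost there but perhaps not dropped yet, with a gap at the far rim around (200,255). I push on in half-millimetre steps.

Emit:
drive_tool([
  {"rx": 0,"ry": 0,"rz": 0,"tx": -0.0005,"ty": 0,"tz": 0,"gripper": 0.6},
  {"rx": 0,"ry": 0,"rz": 0,"tx": -0.001,"ty": 0,"tz": 0,"gripper": 0.6},
  {"rx": 0,"ry": 0,"rz": 0,"tx": -0.0015,"ty": 0,"tz": 0,"gripper": 0.6},
  {"rx": 0,"ry": 0,"rz": 0,"tx": -0.002,"ty": 0,"tz": 0,"gripper": 0.6},
])

```text
time_s: 8.22
position: [0.5898, -0.0465, 0.0683]
orientation: [-2.094, -2.342, -0.0]
wrist_force: [0.6, -0.2, -1.0]
grip_width: 0.0514
```

Emit:
drive_tool([
  {"rx": 0,"ry": 0,"rz": 0,"tx": -0.0005,"ty": 0,"tz": 0,"gripper": 0.6},
  {"rx": 0,"ry": 0,"rz": 0,"tx": -0.001,"ty": 0,"tz": 0,"gripper": 0.6},
  {"rx": 0,"ry": 0,"rz": 0,"tx": -0.0015,"ty": 0,"tz": 0,"gripper": 0.6},
])

```text
time_s: 8.47
position: [0.59, -0.048, 0.0683]
orientation: [-2.094, -2.342, 0.0]
wrist_force: [-0.7, -0.3, -0.0]
grip_width: 0.0511
```

```bash
python3 - <<'E'
from h import *
a=viewer.get_image('scene')
go([.5896,-.0457,.0682],96.4)
cv2.imwrite('pics/p5.png',np.hstack([cv2.resize(x[165:225,180:240],(400,400),interpolation=3) for x in (a,cv2.imread('pics/scene0.png'))]))
E
```

```text
t [ 0.0024 -0.0001  0.0001] r [0.   0.   0.01] at [ 0.59   -0.0481  0.0683] F [0.5 0.  0.6] w 0.0513 t 8.52
```

View pics/p5.png

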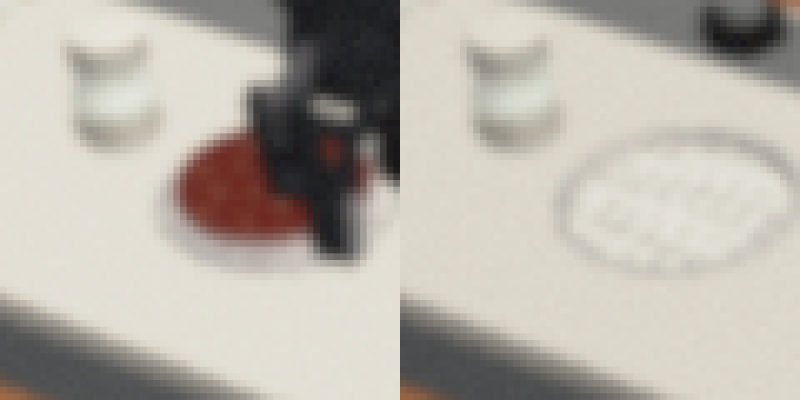

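Emit:
drive_tool([
  {"rx": 0,"ry": 0,"rz": 0,"tx": -0.0005,"ty": 0,"tz": 0,"gripper": 0.6},
  {"rx": 0,"ry": 0,"rz": 0,"tx": -0.0005,"ty": 0,"tz": 0,"gripper": 0.6},
])

```text
time_s: 8.68
position: [0.59, -0.0485, 0.0683]
orientation: [-2.094, -2.342, 0.0]
wrist_force: [0.3, 0.8, 0.3]
grip_width: 0.0513
```

Emit:
drive_tool([
  {"rx": 0,"ry": 0,"rz": 0,"tx": -0.0005,"ty": 0,"tz": 0,"gripper": 0.6},
  {"rx": 0,"ry": 0,"rz": 0,"tx": -0.0005,"ty": 0,"tz": 0,"gripper": 0.6},
])

```text
time_s: 8.85
position: [0.5901, -0.049, 0.0683]
orientation: [-2.094, -2.342, 0.0]
wrist_force: [-0.8, -0.1, 0.6]
grip_width: 0.0514
```

```bash
python3 - <<'E'
from h import *
a=viewer.get_image('scene');telemetry.sense()
b,g,r=[a[...,i].astype(int) for i in range(3)]
def st(f):
    a=f if not isinstance(f,str) else cv2.imread(f)
    b,g,r=[a[...,i].astype(int) for i in range(3)]
    m=(r-g>50)&(b<90); m[:180]=0;m[215:]=0;m[:,:190]=0;m[:,225:]=0
    y,x=np.nonzero(m);return x.min(),y.max(),len(x)
print(st(a))
go([.5896,-.0457,.0682],96.4)
# expected jelly bottom/left outline for flat-on-deck vs seated, dish at well centre
th=np.linspace(0,2*np.pi,200)
for z in (.065,.070):
  for dy in (3,0,-3):
    c=np.array([.5949-.0001*dy,-.0934+dy*.001])
    P=proj('scene',np.c_[c[0]+.043*np.cos(th),c[1]+.043*np.sin(th),np.full(200,z+.0145)]);print(z,dy,P.min(0).round(1),P.max(0).round(1))
E
```

```text
(np.int64(207), np.int64(199), 151)
t [ 0.0033 -0.0001  0.0001] r [ 0. -0.  0.] at [ 0.5901 -0.049   0.0683] F [ 0.8 -0.  -0.4] w 0.0513 t 8.9
0.065 3 [206.4 183.9] [236.9 201.7]
0.065 0 [205.5 183.7] [236.  201.4]
0.065 -3 [204.5 183.4] [235.1 201.1]
0.07 3 [206.2 182.5] [236.8 200.2]
0.07 0 [205.2 182.2] [235.9 199.9]
0.07 -3 [204.3 182. ] [234.9 199.7]
```

Emit:
drive_tool([
  {"rx": 0,"ry": 0,"rz": 0,"tx": -0.0005,"ty": 0,"tz": 0,"gripper": 0.6},
  {"rx": 0,"ry": 0,"rz": 0,"tx": -0.001,"ty": 0,"tz": 0,"gripper": 0.6},
])

```text
time_s: 9.07
position: [0.5902, -0.0499, 0.0683]
orientation: [-2.094, -2.342, -0.0]
wrist_force: [-0.9, 2.1, 0.6]
grip_width: 0.0512
```

Emit:
drive_tool([
  {"rx": 0,"ry": 0,"rz": 0,"tx": -0.0005,"ty": 0,"tz": 0,"gripper": 0.6},
  {"rx": 0,"ry": 0,"rz": 0,"tx": -0.0005,"ty": 0,"tz": 0,"gripper": 0.6},
])

```text
time_s: 9.23
position: [0.5901, -0.0502, 0.0682]
orientation: [-2.094, -2.342, -0.0]
wrist_force: [-0.9, 2.9, 0.9]
grip_width: 0.0517
```

Emit:
drive_tool([
  {"rx": 0,"ry": 0,"rz": 0,"tx": -0.0005,"ty": 0,"tz": 0,"gripper": 0.6},
  {"rx": 0,"ry": 0,"rz": 0,"tx": -0.0005,"ty": 0,"tz": 0,"gripper": 0.6},
])

```text
time_s: 9.4
position: [0.5901, -0.0505, 0.0682]
orientation: [-2.093, -2.341, -0.0]
wrist_force: [-1.4, 5.0, 1.2]
grip_width: 0.0511
```

Emit:
drive_tool([
  {"rx": 0,"ry": 0,"rz": 0,"tx": -0.0005,"ty": 0,"tz": 0,"gripper": 0.6},
  {"rx": 0,"ry": 0,"rz": 0,"tx": -0.0005,"ty": 0,"tz": 0,"gripper": 0.6},
])

```text
time_s: 9.57
position: [0.59, -0.0507, 0.0682]
orientation: [-2.093, -2.341, -0.0]
wrist_force: [-1.7, 6.3, 1.1]
grip_width: 0.0514
```

The resistance is rising, so the dish is against the far wall. I back off, lift, move above the key with the fingers shut, and look.

Emit:
drive_tool([
  {"rx": 0,"ry": 0,"rz": 0,"tx": 0.01,"ty": 0,"tz": 0,"gripper": 0.6},
  {"rx": 0,"ry": 0,"rz": 0,"tx": 0.025,"ty": 0,"tz": 0,"gripper": 0.6},
  {"rx": 0,"ry": 0,"rz": 0,"tx": 0.03,"ty": 0,"tz": -0.03,"gripper": 0.6},
  {"rx": 0,"ry": 0,"rz": 0,"tx": 0.03,"ty": 0,"tz": -0.07,"gripper": 0.6},
  {"rx": 0,"ry": 0,"rz": 0,"tx": 0.03,"ty": 0,"tz": -0.1,"gripper": 0.3},
  {"rx": 0,"ry": 0,"rz": 0,"tx": 0.03,"ty": 0,"tz": -0.1,"gripper": 0},
])

```text
time_s: 10.07
position: [0.5897, -0.0208, 0.1746]
orientation: [2.087, 2.337, 0.008]
wrist_force: [0.8, -0.7, 0.7]
grip_width: 0.0277
```

```bash
python3 - <<'E'
from h import *
a=viewer.get_image('scene');cv2.imwrite('pics/s6.png',a)
go([.475,-.142,.16],96.4)
E
```

```text
t [-0.1077 -0.1265  0.0109] r [0.34 0.09 0.05] at [ 0.5885 -0.0208  0.1714] F [0.2 0.1 0.1] w 0.0204 t 10.12
```

Emit:
drive_tool([
  {"rx": 0,"ry": 0,"rz": 0,"tx": -0.108,"ty": -0.1265,"tz": 0.008,"gripper": 0},
  {"rx": 0,"ry": 0,"rz": 0,"tx": -0.108,"ty": -0.1265,"tz": 0.008,"gripper": 0},
  {"rx": 0,"ry": 0,"rz": 0,"tx": -0.108,"ty": -0.1265,"tz": 0.008,"gripper": 0},
  {"rx": 0,"ry": 0,"rz": 0,"tx": -0.108,"ty": -0.1265,"tz": 0.008,"gripper": 0},
  {"rx": 0,"ry": 0,"rz": 0,"tx": -0.108,"ty": -0.1265,"tz": 0.008,"gripper": 0},
  {"rx": 0,"ry": 0,"rz": 0,"tx": -0.108,"ty": -0.1265,"tz": 0.008,"gripper": 0},
  {"rx": 0,"ry": 0,"rz": 0,"tx": -0.108,"ty": -0.1265,"tz": 0.008,"gripper": 0},
])

```text
time_s: 10.7
position: [0.4735, -0.1425, 0.1598]
orientation: [-2.094, -2.341, 0.0]
wrist_force: [0.4, 1.1, -0.1]
grip_width: -0.0001
```

```bash
python3 - <<'E'
from h import *
a=viewer.get_image('scene');b=viewer.get_image('top')
go([.4754,-.1421,.1],96.4)
b0=cv2.imread('pics/top0.png')
def jel(im,z):
    B,g,r=[im[...,i].astype(int) for i in range(3)]
    m=((r-g>35)&(r<170)&(B<70)).astype(np.uint8); M=np.zeros_like(m);M[190:236,325:372]=1
    u=np.argwhere(m*M)[:,::-1];print(len(u),u.mean(0),ray('top',[u.mean(0)],z)[0].round(4))
jel(b,.074)
A=cv2.resize(a[155:225,175:275],(571,400),interpolation=3);B=cv2.resize(b[165:265,300:420],(480,400),interpolation=3)
cv2.imwrite('pics/p6.png',cv2.resize(np.hstack([A,B]),(800,304)))
E
```

```text
t [-0.0002  0.0014  0.0599] r [-0.01 -0.01  0.08] at [ 0.474  -0.1421  0.1599] F [ 0.4  0.  -0.1] w -0.0001 t 10.8
531 [348.4952919  210.39171375] [ 0.5973 -0.0964  0.074 ]
```

View pics/p6.png

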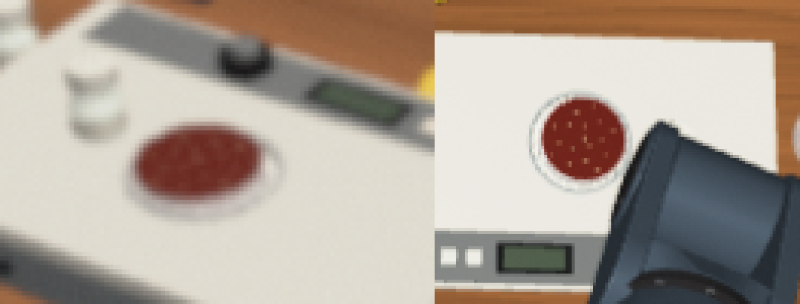

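The dish is inside the well's trim ring: at about (585,138) in the top half and (198,165) in the scene half, with a gap on the near-left side. To check that it has dropped, I triangulate the jelly's height before and after.

```bash
python3 - <<'E'
from h import *
def cen(im,box):
    x0,x1,y0,y1=box;c=im[y0:y1,x0:x1].astype(float);w=np.clip((c[...,2]-c[...,1]-10)/60,0,1)
    yy,xx=np.mgrid[y0:y1,x0:x1]; return np.array([(w*xx).sum(),(w*yy).sum()])/w.sum(),w.sum().round()
def tri(p,q):
    P=[];X=[]
    for n,u in(('scene',p),('top',q)):
        K,d,R,t=cam(n);P.append(np.c_[R,t]);X.append(cv2.undistortPoints(u.reshape(1,1,2),K,d).reshape(2,1))
    x=cv2.triangulatePoints(P[0],P[1],*X).ravel();return x[:3]/x[3]
i=[cv2.imread('pics/scene0.png'),cv2.imread('pics/top0.png')]
j=[viewer.get_image('scene'),viewer.get_image('top')]
a,b=cen(i[0],(240,282,186,217)),cen(i[1],(290,326,197,232))
c,d=cen(j[0],(200,243,178,209)),cen(j[1],(328,370,193,229))
t0,t1=tri(a[0],b[0]),tri(c[0],d[0])
print(a,b,c,d,t0.round(4),t1.round(4),(t1-t0).round(4))
E
```

```text
(array([260.16025041, 200.09676147]), np.float64(338.0)) (array([308.1010433 , 214.65459483]), np.float64(583.0)) (array([220.08062316, 192.03844943]), np.float64(318.0)) (array([348.44804133, 210.29534707]), np.float64(571.0)) [0.5799 0.028  0.0856] [ 0.5962 -0.0951  0.0805] [ 0.0163 -0.1231 -0.0051]
```

The height dropped by 5.1 mm, so the dish is seated. Now I press the key.

Emit:
drive_tool([
  {"rx": 0,"ry": 0,"rz": 0,"tx": 0,"ty": 0.001,"tz": 0.03,"gripper": 0},
  {"rx": 0,"ry": 0,"rz": 0,"tx": 0,"ty": 0.001,"tz": 0.055,"gripper": 0},
  {"rx": 0,"ry": 0,"rz": 0,"tx": 0,"ty": 0.001,"tz": 0.064,"gripper": 0},
  {"rx": 0,"ry": 0,"rz": 0,"tx": 0,"ty": 0.001,"tz": 0.067,"gripper": 0},
  {"rx": 0,"ry": 0,"rz": 0,"tx": 0,"ty": 0.001,"tz": 0.07,"gripper": 0},
  {"rx": 0,"ry": 0,"rz": 0,"tx": 0,"ty": 0.001,"tz": 0.071,"gripper": 0},
  {"rx": 0,"ry": 0,"rz": 0,"tx": 0,"ty": 0.001,"tz": 0.072,"gripper": 0},
  {"rx": 0,"ry": 0,"rz": 0,"tx": 0,"ty": 0.001,"tz": 0.073,"gripper": 0},
  {"rx": 0,"ry": 0,"rz": 0,"tx": 0,"ty": 0.001,"tz": 0.073,"gripper": 0},
])

```text
time_s: 11.65
position: [0.4749, -0.143, 0.0879]
orientation: [2.093, 2.341, 0.001]
wrist_force: [1.0, 2.8, 3.1]
grip_width: 0.0002
```

Emit:
drive_tool([
  {"rx": 0,"ry": 0,"rz": 0,"tx": 0,"ty": 0,"tz": 0.001,"gripper": 0},
  {"rx": 0,"ry": 0,"rz": 0,"tx": 0,"ty": 0,"tz": 0.002,"gripper": 0},
  {"rx": 0,"ry": 0,"rz": 0,"tx": 0,"ty": 0,"tz": 0.002,"gripper": 0},
])

```text
time_s: 11.9
position: [0.4749, -0.1431, 0.086]
orientation: [2.093, 2.341, 0.001]
wrist_force: [-0.1, 3.4, 8.3]
grip_width: -0.0002
```

Emit:
drive_tool([
  {"rx": 0,"ry": 0,"rz": 0,"tx": 0,"ty": 0,"tz": 0.001,"gripper": 0},
  {"rx": 0,"ry": 0,"rz": 0,"tx": 0,"ty": 0,"tz": 0.001,"gripper": 0},
  {"rx": 0,"ry": 0,"rz": 0,"tx": 0,"ty": 0,"tz": 0.001,"gripper": 0},
])

```text
time_s: 12.15
position: [0.475, -0.1431, 0.0857]
orientation: [2.093, 2.341, 0.001]
wrist_force: [-3.7, 5.6, 20.3]
grip_width: 0.0003
```

The key bottomed at z = 0.086 and the force rose well past 4 N. I release it and retreat.

Emit:
drive_tool([
  {"rx": 0,"ry": 0,"rz": 0,"tx": 0,"ty": 0,"tz": -0.005,"gripper": 0},
  {"rx": 0,"ry": 0,"rz": 0,"tx": 0,"ty": 0,"tz": -0.02,"gripper": 0},
  {"rx": 0,"ry": 0,"rz": 0,"tx": 0,"ty": 0,"tz": -0.06,"gripper": 0},
  {"rx": 0,"ry": 0,"rz": 0,"tx": 0,"ty": 0,"tz": -0.1,"gripper": 0},
  {"rx": 0,"ry": 0,"rz": 0,"tx": -0.08,"ty": -0.02,"tz": -0.12,"gripper": 0},
  {"rx": 0,"ry": 0,"rz": 0,"tx": -0.15,"ty": -0.05,"tz": -0.12,"gripper": 0},
  {"rx": 0,"ry": 0,"rz": 0,"tx": -0.2,"ty": -0.06,"tz": -0.12,"gripper": 0},
  {"rx": 0,"ry": 0,"rz": 0,"tx": -0.2,"ty": -0.06,"tz": -0.12,"gripper": 0},
  {"rx": 0,"ry": 0,"rz": 0,"tx": -0.2,"ty": -0.06,"tz": -0.12,"gripper": 0},
  {"rx": 0,"ry": 0,"rz": 0,"tx": -0.2,"ty": -0.06,"tz": -0.12,"gripper": 0},
])

```text
time_s: 12.98
position: [0.4356, -0.3542, 0.2045]
orientation: [2.097, 2.336, -0.002]
wrist_force: [0.5, -0.1, -0.7]
grip_width: 0.0001
```

```bash
python3 - <<'E'
from h import *
a=viewer.get_image('scene');b=viewer.get_image('top')
go([.4,-.3,.2],96.4)
A=cv2.resize(a[150:230,150:270],(600,400),interpolation=3);B=cv2.resize(b[165:275,240:460],(800,400),interpolation=3)
cv2.imwrite('pics/p7.png',cv2.resize(np.hstack([A,B]),(800,228),interpolation=cv2.INTER_AREA))
E
```

```text
t [ 0.0532 -0.0306  0.0039] r [-0.03 -0.02 -0.15] at [ 0.4363 -0.3496  0.2038] F [0.4 0.4 0. ] w 0.0002 t 13.08
```

View pics/p7.png

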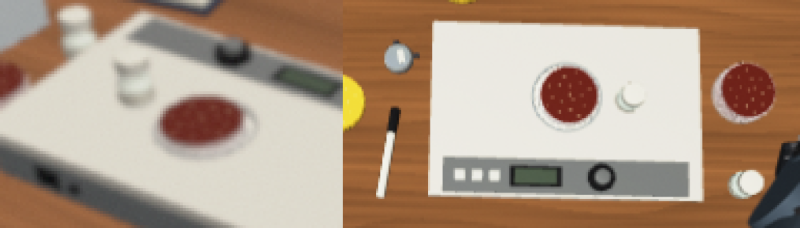

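The dish lies within the well's ring, at (569,95) in the top half. The key is up at (601,177), and the pot and other bystanders are where they started. The arm is clear, so I hand in.

```bash
python3 -c "
from h import *
print(env.job_done())"
```

```text
the job is handed in; nothing more can be done
None
```

I pushed the dish across the deck with two half-open fingertips until it dropped into the well, then pressed the lamp key down and released it. The job was handed in at about 13 s of the 48 s allowed; the hand-in reports no verdict.

- **Dish:** Triangulating the jelly before and after showed it 5.1 mm lower, which matches the 5 mm well. The wrist force while pushing peaked at about 6.5 N, well under the 40 N limit.
- **Dish centring:** Two estimates disagreed. The two-camera fix put the dish about 2 mm from the well centre. The top view alone gave about 3.8 mm, slightly more than the 3 mm play allows. Both are inside the 6 mm limit.
- **Tilt:** I did not measure this directly.
- **Key:** The fingers bottomed it at z ≈ 0.086 m, its fully-down height, and the vertical wrist force reached 20 N, well past the 4 N it needs. In the last picture it looks up again, though I judged that by eye.
- **Bystanders:** The deck pot and the things round the counter showed no visible movement in the last picture. The spirit bottle was outside that crop, but the arm never went near it. The arm was clear of everything at hand-in.

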